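# Clamp the strip and hold the punch through the press guard

## Task

A steel strip lies under two hand levers inside the guard on the bench. Reaching down through the guard's windows with the closed fingertips, first press the wide flat paddle lever all the way down so that it clamps the strip and stays down, then press the lever with the round ball knob all the way down and keep it held there: the program finishes while still holding the ball lever down. Never touch the guard, do not press the ball lever before the strip is clamped, only push (grasp nothing), and leave all the loose things lying about where they are.

Things in the scene. Friction and masses are not known exactly. Their poses are not given: they have to be found in the camera images.
- guard: The guard, fixed: grey sheet roof 4 mm thick, top 150 mm above the bench, on corner posts with clear panels on all four sides. Origin at bench height; x points away from the robot at yaw 0 (yaw within 0.25 rad). Roof from x = -88 to +78 mm, y = -125 to +125 mm. Strip and base plate belong to it. Not to be touched.
- left_window (a point): Centre of the window at the guard's +y, at the level of the roof's top. It measures 80 mm along the guard's x and 90 mm along y and lies at x = -30 mm, y = +60 mm in the guard's frame; a 30 mm web parts the two windows. One lever lies beneath each. Axes as the guard's.
- right_window (a point): Centre of the like window at the guard's -y (x = -30 mm, y = -60 mm in its frame), at the level of the roof's top. Axes as the guard's.
- clamp_lever (a joint): Swing of the paddle lever in rad: 0 raised (it starts between 0 and 0.08), 0.42 all the way down with its rubber shoe on the strip. It may be under either window. A stiff hinge: about 3 N on the paddle moves it, and it stays where it is left.
- paddle_top (a point): Centre of the upper face of the black flat paddle, 38 mm (guard x) by 56 mm (guard y), at the end of its lever, which points along the guard's -x. Hinge axis: guard y, at guard x = +48 mm, 105 mm above the bench, 80 mm from here. Raised: about 137 mm above the bench (13 mm below the roof's top); all the way down: 104 mm. It shifts 7 mm to -x.
- punch_lever (a joint): Swing of the ball-knob lever in rad: 0 raised, 0.42 all the way down with its punch on the strip. It is under the other window. A spring raises it: about 3 N on the knob starts it, about 8 N holds it all the way down, and it springs back when let go.
- knob_top (a point): Point on the black ball knob, 32 mm in diameter, at the end of the other lever: its uppermost point when the lever is level (within 3.5 mm of it otherwise). Ball centre 16 mm under it, 78 mm from the hinge. Same hinge place, heights and travel as the paddle lever.
- nut: Loose hexagon nut, 33 mm, 16 mm high, lying on the guard's base plate between the levers. Leave it.
- bearing: Loose ball bearing, 52 mm in diameter, 15 mm high, lying on the bench in front of the guard. Leave it.
- oiler: Loose small oiler bottle, 29 mm in diameter, 90 mm high, standing to the right of the guard. Leave it.
- driver_red: Loose screwdriver with a red handle, 212 mm long, lying on the bench to the left. Leave it.
- marker: Loose black marker pen, 130 mm long, lying on the bench to the left. Leave it.
- big_bolt: Loose bolt, 77 mm high, standing on its head on the bench to the left. Leave it.

How it is judged:
By the outcome, as a careful person would: the job done as asked, in the order asked, and still so for the second after the job is handed in, while the arm keeps its last pose, push and grip.
It also fails if it takes over 35 s, if anything falls off the work surface, if the arm or the gripper's body presses on something with over 40 N, if the wrist force passes 120 N, or if a joint passes its speed limit or range.

## Robot

A 6-joint arm with a two-finger parallel gripper is mounted at the origin on a cart in front of the work surface, level with it; the furniture and walls round the work are solid. World frame = base frame: x ahead of the robot, y to its left, z up, the work surface at z = 0. Lengths are in m, angles in degrees, forces in N, time in s.
With the tool pointing down it reaches from about 0.35 to 0.925 m from the base axis. Payload 6.4 kg.
Tool frame: the origin (TCP) lies at the very end of the fingers, on their centre line; the grasp point (between the pads) lies 19 mm behind it; z points along the fingers, y is the line along which they close (so a half turn about z gives the same grasp; the last joint's range is limited). The gripper opens to 94 mm and grips with 3 to 60 N. Pads are 16 mm wide; open, the fingers measure 119 mm over their backs; the gripper's body (75 mm by 177 mm) begins 78 mm behind the grasp point.
Start: joints at [65.999, 14.043, 89.255, -0, 76.702, -9.975], TCP at [0.158, 0.631, 0.205] pointing down, gripper open.
Joint ranges: [-179.41, 179.41], [-58.25, 129.5], [7.25, 145.43], [-54.29, 234.29], [11.92, 165.04], [-157.13, 157.13]. Speed limits (degrees/s): [147.25, 147.25, 180, 180, 180, 180].

## Interface

Orientations are given as a 3x3 rotation matrix whose columns are the frame's x, y, z axes.
In Python, from plant import ctrl gives the robot as it stands.
- The arm moves only by the shell command python3 -m crank 'ROWS' [FORCE]. ROWS is JSON, a list of rows, each a list of 3 entries, a list of its own where there are three numbers: the shift along the tool's x, y, z in cm, then the turn, a rotation vector about the tool's x, y, z in rad, then the gripper command: -1 is fully open, 1 is shut, values between are in proportion. In form: [[[x, y, z], [rx, ry, rz], claw], ...]. A call has 1 to 5 rows; each row shifts and turns the commanded pose from where the row before left it, along the tool's axes as they then stand; what a row does not reach is not made up. A row lasts 1/8 s, in which the tool goes at most 62.5 mm and 10.7 degrees, less where a joint would pass 70% of its speed; a pose out of reach is approached as far as the arm can. A call with a gripper value outside its range is refused whole. The fingers move at their own pace and stop on an object; FORCE is the grip in N (left out, the last holds). Time passes only in rows, so rows that do not move let the fingers close. It gives the time, the measured TCP pose, the force, the opening and the grip force at its end, in the units of the state.
- ctrl.observe(): the state, without advancing time (a new reading comes with each control period).
- ctrl.camera(name): name is "side" or "top" or "wrist"; returns a dict with "image" (384x512x3 uint8, blue, green, red), "range_z" (384x512 float32, m along the optical axis (not along the pixel's ray), 0 where there is no reading), "fx", "fy", "cx", "cy" (pixels), "pose" (4x4, takes a point from camera to world coordinates); the wrist camera has in their place "tool_from_camera" (4x4, takes a point from camera to tool coordinates, whose origin is the TCP and whose axes are the flange's). Camera axes: x right, y down, z forward; pixel columns grow to the right and rows downward; lengths in m; the calibration is good to about 2 mm. A picture is of the moment at which its call begins: read the wrist's pose just before it.
- ctrl.hand_in(): hands the job in; it is judged then, once.
The state is a dict: "clock": time; "joint_positions": joint angles; "dq": joint speeds; "effort": joint torques, N m; "position": TCP position; "tool_rot": TCP orientation; "wrist_force": force on the tool from outside, world axes, zero at the start; "moment": the same for the moment, N m; "grip_width": finger opening in m; "finger_force": force on a finger pad.
Only numpy, scipy, OpenCV 4.12 (cv2) and the standard library are available. Lean on these libraries where they do the work, as an engineer would, in place of code of your own. Each camera call takes 0.05 s, during which the arm holds its last target. There are 200 camera calls.

## Working session

There is one attempt and no reset: what is moved stays moved. The work goes in short steps, Python scripts to look and compute and a shell command to move; the robot and the scene stay as the last step left them, time stands still between calls to the robot, and variables do not carry over. Pictures are saved under pics/ and viewed, at most 10 in all, crops included, and the job is handed in when it is done.

```bash
mkdir -p pics; ls
cat > h.py <<'E'
import numpy as np, cv2
from plant import ctrl
def pts(c):
    z=c["range_z"]; v,u=np.mgrid[:384,:512]
    P=np.stack([(u-c["cx"])/c["fx"]*z,(v-c["cy"])/c["fy"]*z,z],-1)
    T=np.array(c["pose"]); return P@T[:3,:3].T+T[:3,3]
E
python3 - <<'E'
from h import *
for n in ("top","side"):
    c=ctrl.camera(n); cv2.imwrite(f"pics/{n}.png",c["image"]); np.savez(f"{n}.npz",**c)
    print(n,c["fx"],np.round(c["pose"],3).tolist())
o=ctrl.observe(); print(o)
E
```

```text
pics
top 461.99751275730733 [[0.021, -0.975, 0.223, 0.199], [-1.0, -0.019, 0.011, 0.031], [-0.006, -0.223, -0.975, 1.613], [0.0, 0.0, 0.0, 1.0]]
side 351.05556430546164 [[0.904, -0.282, 0.32, 0.226], [-0.427, -0.579, 0.695, -0.631], [-0.011, -0.765, -0.644, 0.743], [0.0, 0.0, 0.0, 1.0]]
{'clock': 0.1, 'joint_positions': array([ 6.59999735e+01,  1.40788870e+01,  8.93182366e+01, -8.22680663e-05,
        7.67019412e+01, -9.97471816e+00]), 'dq': array([-0.03747377, -0.08017952, -0.20315817, -0.00417595,  0.01996581,
        0.02492748]), 'effort': array([ 8.40479352e-04, -4.16906941e+01, -3.15525699e+01,  6.87876460e-02,
        3.09814839e-02, -4.42639146e-05]), 'position': array([0.15729168, 0.63011882, 0.20446639]), 'tool_rot': array([[-9.70188747e-01,  2.42349546e-01, -7.01974168e-04],
       [ 2.42350379e-01,  9.70187506e-01, -1.58009334e-03],
       [ 2.98111664e-04, -1.70311248e-03, -9.99998505e-01]]), 'wrist_force': array([ 0.4010023 , -0.34705068,  1.18462604]), 'moment': array([-0.04470128, -0.00727305,  0.00024634]), 'finger_force': 0.0, 'grip_width': 0.09398214045633342}
```

View pics/top.png

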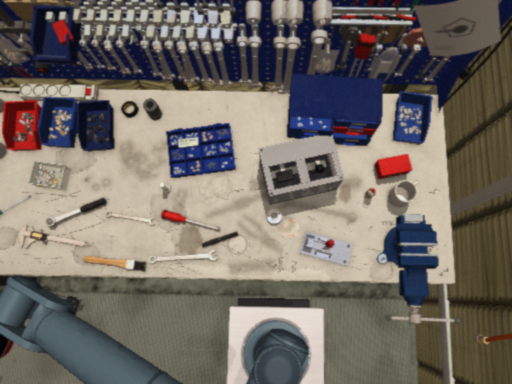

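View pics/side.png

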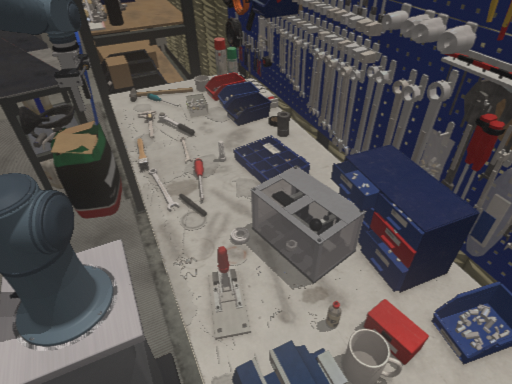

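The top view shows the guard with roof corners near (260,150), (335,137), (342,178) and (268,195). One dark lever end is at about (285,178) and another at about (320,168). The side view confirms the guard with its two windows. Next I'll fit the roof from depth.

```bash
cat > fit.py <<'E'
from h import *
out=[]
for n in ("top","side"):
    c=dict(np.load(f"{n}.npz")); P=pts(c); z=P[...,2]
    m=(abs(z-.15)<.012)&(P[...,0]>.3)&(P[...,0]<.85)&(abs(P[...,1]+.06)<.25)&(c["range_z"]>0)
    m=m.astype(np.uint8); k,l,s,ce=cv2.connectedComponentsWithStats(m); i=1+s[1:,4].argmax(); m=l==i
    Q=P[m]; r=cv2.minAreaRect((Q[:,:2]*1000).astype(np.float32)); print(n,m.sum(),"z",np.median(Q[:,2]),r, cv2.boxPoints(r).round().tolist())
    u0,v0,w,h=s[i,:4]; im=c["image"][v0-8:v0+h+20,u0-8:u0+w+8]; 
    out.append(cv2.resize(im,(480,int(480*im.shape[0]/im.shape[1])),interpolation=cv2.INTER_CUBIC)); print(u0-8,v0-8,480/im.shape[1])
    np.save(n+"_roof.npy",Q)
for i,o in enumerate(out): cv2.imwrite(f"pics/crop{i}.png",o[:600])
E
python3 fit.py
```

```text
top 2409 z 0.14981173013307036 ((614.3740844726562, -70.74043273925781), (168.71920776367188, 250.96578979492188), 14.143597602844238) [[502.0, 30.0], [563.0, -213.0], [727.0, -172.0], [666.0, 72.0]]
251 126 4.705882352941177
side 3420 z 0.14903733805035574 ((641.1287231445312, -132.8834991455078), (194.62826538085938, 387.7220764160156), 13.883739471435547) [[500.0, 32.0], [593.0, -344.0], [782.0, -298.0], [689.0, 79.0]]
242 158 2.696629213483146
```

View pics/crop0.png

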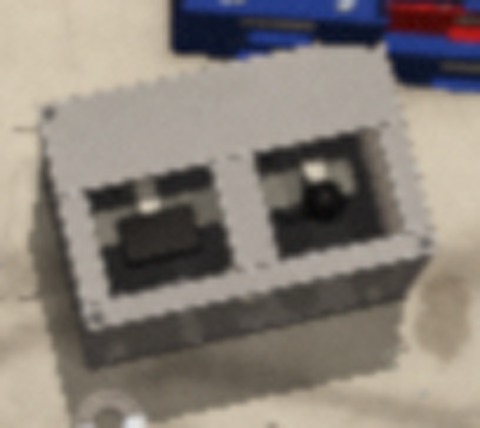

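View pics/crop1.png

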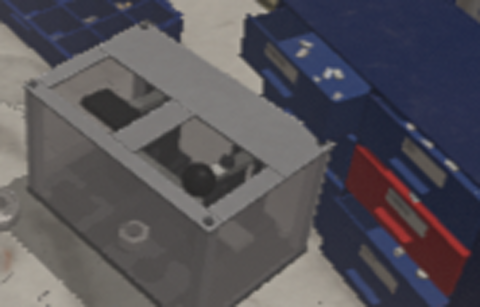

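Run:
```python
from h import *
from scipy.spatial.transform import Rotation as R
a=np.radians(14.1);o=np.array([.6192,-.0695]);X=np.array([np.cos(a),np.sin(a)]);Y=np.array([-X[1],X[0]])
for n in ("top","side"):
    c=dict(np.load(n+".npz"));P=pts(c);d=P[...,:2]-o;g=np.stack([d@X,d@Y,P[...,2]],-1)*1000
    for w in (60,-60):
        m=(abs(g[...,0]+30)<45)&(abs(g[...,1]-w)<43)&(g[...,2]>95)&(g[...,2]<142)&(c["image"].max(-1)<70)
        Q=g[m]; print(n,w,len(Q),np.percentile(Q,[5,50,95],axis=0).round().tolist() if len(Q) else'')
c=ctrl.camera("wrist");print(np.round(c["tool_from_camera"],3).tolist(),c["fx"])
```

```text
top 60 173 [[-46.0, 36.0, 126.0], [-30.0, 61.0, 132.0], [-14.0, 85.0, 138.0]]
top -60 82 [[-43.0, -70.0, 121.0], [-30.0, -58.0, 130.0], [11.0, -46.0, 138.0]]
side 60 193 [[-48.0, 35.0, 128.0], [-33.0, 56.0, 131.0], [-14.0, 83.0, 134.0]]
side -60 161 [[-45.0, -74.0, 103.0], [-34.0, -64.0, 127.0], [6.0, -52.0, 136.0]]
[[-0.001, -0.966, -0.258, 0.075], [1.0, -0.001, -0.0, -0.001], [0.0, -0.258, 0.966, -0.179], [0.0, 0.0, 0.0, 1.0]] 342.9501243859894
```

Both views agree: the paddle is under the left window (guard about -31, +59, height about 132–137 mm) and the knob is under the right window (about -30, -60). The guard origin is about (0.619, -0.070) with a yaw of about 14°. I'll close the gripper and travel at z of about 0.205.

```bash
python3 -m crank '[[[0,0,-1],[0,0,0],1],[[-4,-3.8,0],[0,0,0],1],[[-4,-3.8,0],[0,0,0],1],[[-4,-3.8,0],[0,0,0],1],[[-4,-3.8,0],[0,0,0],1]]' 20
python3 -m crank '[[[-4,-3.8,0],[0,0,0],1],[[-4,-3.8,0],[0,0,0],1],[[-4,-3.8,0],[0,0,0],1],[[-4,-3.8,0],[0,0,0],1],[[-4,-3.8,0],[0,0,0],1]]'
python3 -m crank '[[[-4,-3.8,0],[0,0,0],1],[[-4,-3.8,0],[0,0,0],1],[[-4,-3.8,0],[0,0,0],1]]'
cat > to.py <<'E'
import sys; from h import *
# usage: to.py gx gy(mm, guard) z(m): shift in tool cm
a=np.radians(14.1);o=np.array([.6192,-.0695]);X=np.array([np.cos(a),np.sin(a)]);Y=np.array([-X[1],X[0]])
gx,gy,z=map(float,sys.argv[1:]); s=ctrl.observe(); p=s["position"]; d=p[:2]-o
t=np.r_[o+gx/1e3*X+gy/1e3*Y,z]
print("guard mm",(d@X*1e3).round(1),(d@Y*1e3).round(1),"z",p[2].round(4),"F",s["wrist_force"].round(1),"shift cm",(100*s["tool_rot"].T@(t-p)).round(2),"w",s["grip_width"],"t",s["clock"])
E
python3 to.py -33 59 .16
python3 - <<'E'
from h import *
print(ctrl.observe()["tool_rot"].round(3).tolist())
E
```

```text
clock: 0.78
position: [0.2768, 0.4431, 0.2164]
tool_rot: [[-0.97, 0.242, 0.001], [0.242, 0.97, 0.001], [-0.001, 0.001, -1.0]]
wrist_force: [0.5, 0.0, 0.4]
grip_width: 0.0471
finger_force: 0.0
clock: 1.4
position: [0.4249, 0.21, 0.2165]
tool_rot: [[-0.97, 0.242, 0.002], [0.242, 0.97, 0.0], [-0.002, 0.001, -1.0]]
wrist_force: [1.0, 0.9, 0.3]
grip_width: 0.0008
finger_force: 0.0
clock: 1.78
position: [0.5138, 0.0702, 0.2165]
tool_rot: [[-0.97, 0.243, 0.002], [0.243, 0.97, 0.0], [-0.002, 0.0, -1.0]]
wrist_force: [1.4, 0.9, -0.3]
grip_width: 0.0006
finger_force: 0.0
guard mm -68.2 161.1 z 0.2165 F [ 1.4  0.9 -0.3] shift cm [-7.91 -7.35  5.66] w 0.000553158320398552 t 1.775
[[-0.97, 0.243, 0.002], [0.243, 0.97, 0.0], [-0.002, 0.0, -1.0]]
```

```bash
python3 -m crank '[[[-3.2,-3,0],[0,0,0],1],[[-3.2,-3,0],[0,0,0],1],[[0,0,0],[0,0,0],1],[[0,0,0],[0,0,0],1]]' | grep -v rot
python3 to.py -33 59 .16
python3 - <<'E'
from h import *
c=ctrl.camera("wrist"); cv2.imwrite("pics/w1.png",c["image"])
E
```

```text
clock: 2.28
position: [0.56, -0.0014, 0.2157]
wrist_force: [-0.7, 0.2, 0.5]
grip_width: 0.0005
finger_force: 0.0
guard mm -40.8 80.5 z 0.2157 F [-0.7  0.2  0.5] shift cm [-1.7  -1.53  5.57] w 0.0005449631083220114 t 2.275
```

View pics/w1.png

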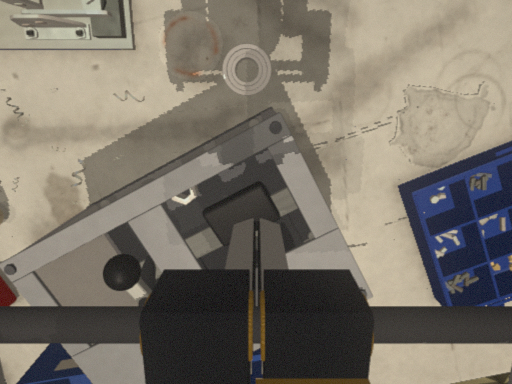

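The wrist view shows the closed tips at about (257,220) over the paddle (centre about (243,215)), inside the left window. The ball is in the other window at (122,272). This fits the measurements.

```bash
python3 -m crank '[[[-1.7,-1.5,0],[0,0,0],1],[[0,0,0],[0,0,0],1],[[0,0,3],[0,0,0],1],[[0,0,2.5],[0,0,0],1],[[0,0,0],[0,0,0],1]]' | grep -v rot
python3 to.py -35 59 .104
```

```text
clock: 2.95
position: [0.5715, -0.02, 0.1583]
wrist_force: [-0.3, 0.2, 0.6]
grip_width: 0.0005
finger_force: 0.0
guard mm -34.2 59.6 z 0.1583 F [-0.3  0.2  0.6] shift cm [ 0.02 -0.09  5.43] w 0.00045302687988658306 t 2.95
```

```bash
python3 -m crank '[[[0,0,1.5],[0,0,0],1],[[0,0,1],[0,0,0],1],[[0.1,0,0.8],[0,0,0],1],[[0.1,-0.1,0.8],[0,0,0],1],[[0,0,0],[0,0,0],1]]' | grep -v rot
python3 to.py -38 59 .104
```

```text
clock: 3.58
position: [0.5707, -0.0209, 0.1188]
wrist_force: [-0.6, 0.0, -0.1]
grip_width: 0.0005
finger_force: 0.0
guard mm -35.2 58.9 z 0.1188 F [-0.6  0.  -0.1] shift cm [ 0.25 -0.12  1.48] w 0.0005479760755894885 t 3.575
```

```bash
python3 -m crank '[[[0.2,-0.1,0.8],[0,0,0],1],[[0,0,0.5],[0,0,0],1]]' | grep -v rot; python3 -m crank '[[[0,0,0.3],[0,0,0],1]]' | grep -v rot
python3 to.py -38 59 .104;  python3 - <<'E'
from h import *
c=ctrl.camera("side"); im=c["image"][150:290,230:370]; cv2.imwrite("pics/s2.png",cv2.resize(im,(560,560),interpolation=2)); np.savez("side2.npz",**c)
E
```

```text
clock: 3.82
position: [0.5693, -0.0216, 0.1066]
wrist_force: [0.4, 0.5, 2.7]
grip_width: 0.0003
finger_force: 1.2
clock: 3.95
position: [0.5694, -0.0217, 0.1047]
wrist_force: [-6.0, 1.0, 17.6]
grip_width: 0.0005
finger_force: 9.0
guard mm -36.6 58.5 z 0.1047 F [-6.   1.  17.6] shift cm [ 0.15 -0.02  0.07] w 0.0004910339196080954 t 3.95
```

View pics/s2.png

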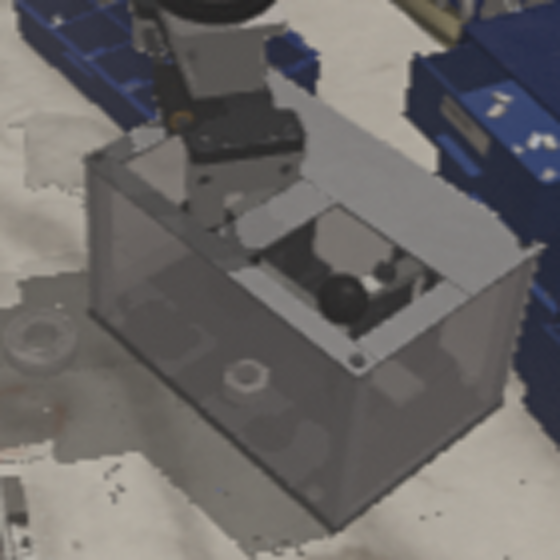

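The side view shows the fingers going down through the left window without touching it, while the ball at about (345,298) is still raised. The force rose to 18 N at z = 0.105, which suggests the stop. I'll push slightly more to confirm.

```bash
python3 -m crank '[[[0,0,0.15],[0,0,0],1],[[0,0,0],[0,0,0],1],[[0,0,0],[0,0,0],1]]' | grep -v rot
python3 to.py -38 59 .16
```

```text
clock: 4.38
position: [0.5695, -0.0216, 0.1047]
wrist_force: [-5.4, 0.8, 15.6]
grip_width: 0.0007
finger_force: 8.4
guard mm -36.5 58.5 z 0.1047 F [-5.4  0.8 15.6] shift cm [ 0.15 -0.03 -5.53] w 0.000682157600111131 t 4.375
```

```bash
python3 -m crank '[[[0,0,0.4],[0,0,0],1],[[0,0,0],[0,0,0],1]]' | grep -v rot
python3 to.py -38 59 .16
```

```text
clock: 4.62
position: [0.5698, -0.0217, 0.1041]
wrist_force: [-15.7, 2.4, 34.7]
grip_width: 0.0006
finger_force: 18.7
guard mm -36.3 58.4 z 0.1041 F [-15.7   2.4  34.7] shift cm [ 0.18 -0.03 -5.59] w 0.0005645529450026348 t 4.625
```

It is firmly at the stop: 35 N and z = 104 mm. I'll retract straight up, move over the knob window and check the clamp.

```bash
python3 -m crank '[[[0,0,-1.5],[0,0,0],1],[[0,0,-3],[0,0,0],1],[[0,0,-4],[0,0,0],1],[[0,0,-3],[0,0,0],1],[[0,0,0],[0,0,0],1]]' | grep -v rot
python3 to.py -31 -60 .19
```

```text
clock: 5.25
position: [0.5699, -0.0218, 0.2149]
wrist_force: [0.3, -0.2, 0.2]
grip_width: 0.0004
finger_force: 0.0
guard mm -36.2 58.3 z 0.2149 F [ 0.3 -0.2  0.2] shift cm [ -6.02 -10.19   2.52] w 0.000428093510155163 t 5.25
```

```bash
python3 -m crank '[[[-2,-3.4,0],[0,0,0],1],[[-2,-3.4,0],[0,0,0],1],[[-2,-3.4,0],[0,0,0],1],[[0,0,0],[0,0,0],1],[[0,0,0],[0,0,0],1]]' | grep -v rot
python3 to.py -31 -60 .16
python3 - <<'E'
from h import *
a=np.radians(14.1);o=np.array([.6192,-.0695]);X=np.array([np.cos(a),np.sin(a)]);Y=np.array([-X[1],X[0]])
s=ctrl.observe(); c=ctrl.camera("wrist"); cv2.imwrite("pics/w3.png",c["image"])
T=np.eye(4);T[:3,:3]=s["tool_rot"];T[:3,3]=s["position"]; c["pose"]=T@c["tool_from_camera"]
for n,c in (("wrist",c),("side",ctrl.camera("side"))):
    P=pts(c);d=P[...,:2]-o;g=np.stack([d@X,d@Y,P[...,2]],-1)*1000
    for w,h in ((60,28),(-60,16)):
        m=(abs(g[...,0]+30)<38)&(abs(g[...,1]-w)<h+8)&(g[...,2]>85)&(g[...,2]<142)&(c["image"].max(-1)<60)
        Q=g[m]; print(n,w,len(Q),np.percentile(Q,[5,50,95],axis=0).round().tolist() if len(Q) else '')
E
```

```text
clock: 5.88
position: [0.6013, -0.1341, 0.211]
wrist_force: [-0.0, 0.0, -0.0]
grip_width: 0.0004
finger_force: 0.0
guard mm -33.1 -58.3 z 0.211 F [-0.  0. -0.] shift cm [-0.28 -0.05  5.09] w 0.00040547214511809965 t 5.875
wrist 60 2977 [[-51.0, 34.0, 99.0], [-35.0, 59.0, 104.0], [-18.0, 83.0, 107.0]]
wrist -60 1157 [[-46.0, -72.0, 123.0], [-35.0, -58.0, 132.0], [-20.0, -47.0, 137.0]]
side 60 60 [[-35.0, 53.0, 103.0], [-27.0, 67.0, 105.0], [-20.0, 82.0, 107.0]]
side -60 159 [[-45.0, -73.0, 88.0], [-34.0, -64.0, 126.0], [2.0, -52.0, 136.0]]
```

View pics/w3.png

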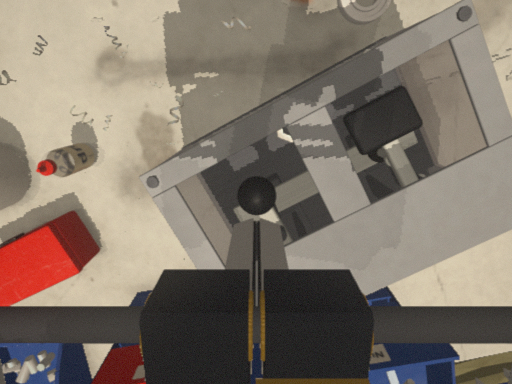

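The wrist view shows the paddle well below the roof at (383,123), and depth puts its face at 104 mm, so the strip is clamped. The ball at (257,195) is raised and in line with the tips at (257,222). I'll shift 4 mm and press.

```bash
python3 -m crank '[[[-0.4,0.1,0],[0,0,0],1],[[0,0,2.5],[0,0,0],1],[[0,0,2.5],[0,0,0],1],[[0,0,0],[0,0,0],1],[[0,0,0],[0,0,0],1]]' | grep -v rot
python3 to.py -29 -59.5 .104
```

```text
clock: 6.6
position: [0.607, -0.1348, 0.1641]
wrist_force: [-0.6, -0.7, 0.9]
grip_width: 0.0007
finger_force: 0.0
guard mm -27.7 -60.4 z 0.1641 F [-0.6 -0.7  0.9] shift cm [0.16 0.02 6.01] w 0.0007319570359478706 t 6.6
```

```bash
python3 -m crank '[[[0.1,0,1.5],[0,0,0],1],[[0,0,1],[0,0,0],1],[[0,0,0.8],[0,0,0],1],[[0,0,0.5],[0,0,0],1],[[0,0,0],[0,0,0],1]]' | grep -v rot
python3 to.py -29 -59.5 .104
```

```text
clock: 7.22
position: [0.6049, -0.1351, 0.125]
wrist_force: [-3.8, 0.0, 5.0]
grip_width: 0.0005
finger_force: 2.8
guard mm -29.8 -60.2 z 0.125 F [-3.8  0.   5. ] shift cm [-0.05  0.1   2.1 ] w 0.000519811647100342 t 7.225
```

```bash
python3 -m crank '[[[0,0,0.8],[0,0,0],1],[[0,0,0.8],[0,0,0],1],[[0,0,0.4],[0,0,0],1],[[0,0,0.2],[0,0,0],1],[[0,0,0],[0,0,0],1]]' | grep -v rot
python3 to.py -29 -59.5 .104
```

```text
clock: 7.85
position: [0.6051, -0.1356, 0.1045]
wrist_force: [-6.1, -1.0, 10.6]
grip_width: 0.0007
finger_force: 5.4
guard mm -29.8 -60.7 z 0.1045 F [-6.1 -1.  10.6] shift cm [-0.02  0.14  0.05] w 0.0006964526673164572 t 7.85
```

Nearly at the stop. I'll push on until the force climbs with no travel.

```bash
python3 -m crank '[[[0,0,0.3],[0,0,0],1],[[0,0,0],[0,0,0],1],[[0,0,0],[0,0,0],1]]' | grep -v rot
python3 -m crank '[[[0,0,0.2],[0,0,0],1],[[0,0,0],[0,0,0],1],[[0,0,0],[0,0,0],1],[[0,0,0],[0,0,0],1]]' | grep -v rot
```

```text
clock: 8.22
position: [0.6052, -0.1357, 0.104]
wrist_force: [-13.0, 0.8, 23.0]
grip_width: 0.0006
finger_force: 11.4
clock: 8.72
position: [0.6053, -0.1357, 0.1037]
wrist_force: [-17.0, 2.0, 30.1]
grip_width: 0.0003
finger_force: 15.4
```

```bash
python3 -m crank '[[[0,0,0],[0,0,0],1],[[0,0,0],[0,0,0],1],[[0,0,0],[0,0,0],1],[[0,0,0],[0,0,0],1]]' | grep -v rot
python3 - <<'E'
from h import *
a=np.radians(14.1);o=np.array([.6192,-.0695]);X=np.array([np.cos(a),np.sin(a)]);Y=np.array([-X[1],X[0]])
s=ctrl.observe(); c=ctrl.camera("wrist"); cv2.imwrite("pics/w4.png",c["image"])
T=np.eye(4);T[:3,:3]=s["tool_rot"];T[:3,3]=s["position"]; c["pose"]=T@c["tool_from_camera"]
P=pts(c);d=P[...,:2]-o;g=np.stack([d@X,d@Y,P[...,2]],-1)*1000
for w,h in ((60,28),(-60,16)):
    m=(abs(g[...,0]+30)<38)&(abs(g[...,1]-w)<h+8)&(g[...,2]>70)&(g[...,2]<142)&(c["image"].max(-1)<60)
    Q=g[m]; print(w,len(Q),np.percentile(Q,[5,50,95],axis=0).round().tolist() if len(Q) else '')
E
```

```text
clock: 9.22
position: [0.6054, -0.1358, 0.1037]
wrist_force: [-17.6, 2.7, 31.2]
grip_width: 0.0004
finger_force: 15.4
60 6540 [[-52.0, 33.0, 99.0], [-38.0, 61.0, 103.0], [-19.0, 82.0, 107.0]]
-60 1242 [[-47.0, -68.0, 87.0], [-40.0, -56.0, 97.0], [-27.0, -46.0, 134.0]]
```

View pics/w4.png

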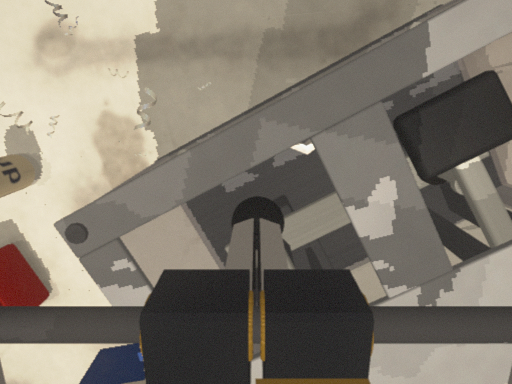

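The picture shows the tips on the ball at about (257,215), clear of the window edges, and the paddle still down at (455,125). The push is steady at 31 N.

```bash
python3 -c "
from plant import ctrl
print(ctrl.hand_in())"
```

```text
the job is handed in; nothing more can be done
None
```

I pressed the paddle lever fully down so it clamped the strip and stayed there, then pressed the ball lever to its stop, and handed in with the arm still holding it at about 31 N; the hand-in reported no verdict.

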